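# Restock the handle rack

## Robot

A 6-joint arm with a two-finger parallel gripper is mounted at the origin on the work surface. World frame = base frame: x ahead of the robot, y to its left, z up, the work surface at z = 0. Lengths are in m, angles in degrees, forces in N, time in s.
With the tool pointing down it reaches from about 0.375 to 0.9 m from the base axis. Payload 3.1 kg.
Tool frame: the origin (TCP) lies midway between the tips of the shut fingers; the grasp point (between the pads) lies 19 mm behind it; x points along the fingers, y is the direction in which the jaws open and shut, and the axes are right-handed (so a half turn about x gives the same grasp; the last joint's range is limited). The gripper opens to 85 mm and grips with 20 to 120 N. Pads are 22 mm wide; open, the fingers measure 114 mm over their backs; the gripper's body (76 mm by 85 mm) begins 54 mm behind the grasp point. The pads swing forward as they close: fully open they stand 13 mm farther back than shut.
Start: joints at [-75.315, 30.224, 82.088, -0, 67.689, -10.227], TCP at [0.263, -0.567, 0.209] pointing down, gripper open.
Joint ranges: [-176.69, 176.69], [-43.24, 126.21], [12.49, 139.97], [-82, 262], [0, 151.66], [-163.58, 163.58]. Speed limits (degrees/s): [159.86, 159.86, 180, 180, 180, 180].

## Interface

Orientations are given as a 3x3 rotation matrix whose columns are the frame's x, y, z axes.
In Python, from station import ctrl gives the robot as it stands.
- The arm moves only by the shell command python3 -m creep 'ROWS' [OPENING]. ROWS is JSON, a list that holds one entry, the list of rows, each a list of 6 numbers: the shift along the tool's x, y, z in mm, then the turn, a rotation vector about the tool's x, y, z in degrees. A call has 1 to 12 rows; each row shifts and turns the commanded pose from where the row before left it, along the tool's axes as they then stand; what a row does not reach is not made up. A row lasts 1/12 s, in which the tool goes at most 41.7 mm and 7.16 degrees, less where a joint would pass 70% of its speed; a pose out of reach is approached as far as the arm can. A call with a gripper value outside its range is refused whole. OPENING is the finger opening in mm, from 0 to 85.4, set as the call begins (- or left out, the last holds). The fingers move at their own pace and stop on an object; the grip force is fixed at half the most. Time passes only in rows, so rows that do not move let the fingers close. It gives the time, the measured TCP pose, the force and the opening at its end, in the units of the state.
- ctrl.get_obs(): the state, without advancing time (a new reading comes with each control period).
- ctrl.camera(name): name is "scene" or "top"; returns a dict with "pixels" (400x640x3 uint8, red, green, blue), "depth" (400x640 float32, m along the optical axis (not along the pixel's ray), 0 where there is no reading), "fx", "fy", "cx", "cy" (pixels), "pose" (4x4, takes a point from camera to world coordinates). Camera axes: x right, y down, z forward; pixel columns grow to the right and rows downward; lengths in m; the calibration is good to about 2 mm. A picture is of the moment at which its call begins.
- ctrl.hand_in(): hands the job in, once; it reports no verdict.
The state is a dict: "clock": time; "joint_positions": joint angles; "joint_vel": joint speeds; "joint_efforts": joint torques, N m; "tool_pos": TCP position; "eef_rot": TCP orientation; "wrist_force": force on the tool from outside, world axes, zero at the start; "torque": the same for the moment, N m; "finger_gap": finger opening in m.
Only numpy, scipy, OpenCV 4.12 (cv2) and the standard library are available. Lean on these libraries where they do the work, as an engineer would, in place of code of your own. Each camera call takes 0.05 s, during which the arm holds its last target. There are 200 camera calls.

## Task

Turn the latch knob on the clear cover of the display rack a quarter turn clockwise and slide the cover fully open, away from you. Find the two empty pockets and gently lay one spare wooden handle down into each, either way round, resting fully home like the others. Do not disturb the handles already stocked or the other things on the table, and leave the cover open.

Things in the scene. Friction and masses are not known exactly. Their poses are not given: they have to be found in the camera images.
- case: Black steel display rack fixed on the table, 378 mm wide (y). Origin on the table under the middle of its five pockets; x away from the robot, along pockets and slide; z up. Ledge 44 mm high at x -110 to -70 mm, rear wall 46 mm high at x 72 mm, side walls 56 mm high at y +-186 mm, continued behind by rails to x 287 mm. Floor 4 mm thick.
- cover (a joint): Clear sliding cover, 180 x 378 x 4 mm, steel-edged, top 60 mm above the table, over ledge and pockets. Metres slid along the rack's +x: 0 shut, 0.205 fully open; about 2 N friction, stays where left. While the latch is fastened it moves a few millimetres at most.
- cam (a joint): Quarter-turn cam latch knob on the cover. Radians turned clockwise seen from above: about 0 fastened (grip bar across the rack, along its y), 1.571 released (bar along the rack's x). It frees the cover above about 1.3; friction about 0.06 N m, stays where left.
- cam_grip (a point): Grip point on the knob's axis: black bar 60 mm long (its y), 14 thick (its x), 68 to 98 mm above the table, on a foot of 20 mm radius, 8 mm high. The point is 86 mm above the table, 26 above the cover; at x -90, y 0 mm in the rack when shut. It rides on the cover and turns with the knob; z up.
- case_cell0 (a point): Pocket 0 of 5 (y -132 mm in the rack): where a seated handle's centre lies, 30 mm above the table; x along the pocket. 38 mm wide, 140 long. The handle rests 16 mm above the table on two cross bars at x +-38 mm (12 mm thick) between teeth 32 mm high; free to the floor between the bars. Three pockets start full, two empty; which varies.
- case_cell1 (a point): Pocket 1 of 5 (y -66 mm in the rack): where a seated handle's centre lies, 30 mm above the table; x along the pocket. 38 mm wide, 140 long. The handle rests 16 mm above the table on two cross bars at x +-38 mm (12 mm thick) between teeth 32 mm high; free to the floor between the bars. Three pockets start full, two empty; which varies.
- case_cell2 (a point): Pocket 2 of 5 (y 0 mm in the rack): where a seated handle's centre lies, 30 mm above the table; x along the pocket. 38 mm wide, 140 long. The handle rests 16 mm above the table on two cross bars at x +-38 mm (12 mm thick) between teeth 32 mm high; free to the floor between the bars. Three pockets start full, two empty; which varies.
- case_cell3 (a point): Pocket 3 of 5 (y 66 mm in the rack): where a seated handle's centre lies, 30 mm above the table; x along the pocket. 38 mm wide, 140 long. The handle rests 16 mm above the table on two cross bars at x +-38 mm (12 mm thick) between teeth 32 mm high; free to the floor between the bars. Three pockets start full, two empty; which varies.
- case_cell4 (a point): Pocket 4 of 5 (y 132 mm in the rack): where a seated handle's centre lies, 30 mm above the table; x along the pocket. 38 mm wide, 140 long. The handle rests 16 mm above the table on two cross bars at x +-38 mm (12 mm thick) between teeth 32 mm high; free to the floor between the bars. Three pockets start full, two empty; which varies.
- handle_a_mid (a point): Wooden grill handle with a steel ferrule at its +x end, 120 mm long (x), 30 mm wide (y), 28 mm tall (z), about 0.11 kg; the point is its centre, half-way up. Stocked: starts in one of the rack's pockets.
- handle_b_mid (a point): Wooden grill handle with a steel ferrule at its +x end, 120 mm long (x), 30 mm wide (y), 28 mm tall (z), about 0.11 kg; the point is its centre, half-way up. Stocked: starts in one of the rack's pockets.
- handle_c_mid (a point): Wooden grill handle with a steel ferrule at its +x end, 120 mm long (x), 30 mm wide (y), 28 mm tall (z), about 0.11 kg; the point is its centre, half-way up. Stocked: starts in one of the rack's pockets.
- handle_d_mid (a point): Wooden grill handle with a steel ferrule at its +x end, 120 mm long (x), 30 mm wide (y), 28 mm tall (z), about 0.11 kg; the point is its centre, half-way up. Spare: starts lying loose on the table to the right of the rack (-y), its x roughly away from the robot.
- handle_e_mid (a point): Wooden grill handle with a steel ferrule at its +x end, 120 mm long (x), 30 mm wide (y), 28 mm tall (z), about 0.11 kg; the point is its centre, half-way up. Spare: starts lying loose on the table to the right of the rack (-y), its x roughly away from the robot.
- pot: Bystander: empty steel cup, 80 mm across, 90 mm high, standing on the table at the far right; origin under its middle.
- sign: Bystander: blank black L-shaped price stand, 90 mm wide, 74 mm high, on the table left of the rack; origin under its foot's middle.
- jar: Bystander: glass jar with steel cap, 60 mm across, 100 mm high, on the table at the far left; origin under its middle.
There are look-alikes about, which are no part of the job. What is shaped like the part that bears handle_e_mid but turquoise is not meant. What is shaped like the part that bears handle_d_mid but red is not meant.

How it is judged (in metres and radians):
On the way, in this order (a step that is already met when the one before it is completed fails the run):
1. the latch knob is turned to released (above 1.2 rad) (value of joint cam above 1.2 rad), for 0.1 s.
2. the cover is slid open (above 185 mm) (value of joint cover above 0.185 m), for 0.2 s.
3. one spare handle lies in a pocket ((((distance between handle_d_mid and case_cell0 below 0.014 m or distance between handle_d_mid and case_cell1 below 0.014 m or distance between handle_d_mid and case_cell2 below 0.014 m or distance between handle_d_mid and case_cell3 below 0.014 m or distance between handle_d_mid and case_cell4 below 0.014 m) and angle between the x axis of handle_d_mid and the x axis of case, either way round below 0.12 rad) or ((distance between handle_e_mid and case_cell0 below 0.014 m or distance between handle_e_mid and case_cell1 below 0.014 m or distance between handle_e_mid and case_cell2 below 0.014 m or distance between handle_e_mid and case_cell3 below 0.014 m or distance between handle_e_mid and case_cell4 below 0.014 m) and angle between the x axis of handle_e_mid and the x axis of case, either way round below 0.12 rad))), for 0.2 s.
At the end, for the whole second after the job is handed in: Every handle, spare and stocked, lies at rest in a pocket of its own: its centre within 14 mm of the pocket's point and its length within 0.12 rad of the rack's x (either way round), so that all five pockets are full; the cover is open by more than 185 mm ((distance between handle_a_mid and case_cell0 below 0.014 m or distance between handle_a_mid and case_cell1 below 0.014 m or distance between handle_a_mid and case_cell2 below 0.014 m or distance between handle_a_mid and case_cell3 below 0.014 m or distance between handle_a_mid and case_cell4 below 0.014 m) and angle between the x axis of each of handle_a_mid, handle_b_mid, handle_c_mid, handle_d_mid, handle_e_mid and the x axis of case, either way round below 0.12 rad and (distance between handle_b_mid and case_cell0 below 0.014 m or distance between handle_b_mid and case_cell1 below 0.014 m or distance between handle_b_mid and case_cell2 below 0.014 m or distance between handle_b_mid and case_cell3 below 0.014 m or distance between handle_b_mid and case_cell4 below 0.014 m) and (distance between handle_c_mid and case_cell0 below 0.014 m or distance between handle_c_mid and case_cell1 below 0.014 m or distance between handle_c_mid and case_cell2 below 0.014 m or distance between handle_c_mid and case_cell3 below 0.014 m or distance between handle_c_mid and case_cell4 below 0.014 m) and (distance between handle_d_mid and case_cell0 below 0.014 m or distance between handle_d_mid and case_cell1 below 0.014 m or distance between handle_d_mid and case_cell2 below 0.014 m or distance between handle_d_mid and case_cell3 below 0.014 m or distance between handle_d_mid and case_cell4 below 0.014 m) and (distance between handle_e_mid and case_cell0 below 0.014 m or distance between handle_e_mid and case_cell1 below 0.014 m or distance between handle_e_mid and case_cell2 below 0.014 m or distance between handle_e_mid and case_cell3 below 0.014 m or distance between handle_e_mid and case_cell4 below 0.014 m) and value of joint cover above 0.185 m and linear speed of each of handle_a, handle_b, handle_c, handle_d, handle_e below 0.02 m/s); the robot touches nothing.
It fails at once if a stocked handle is moved by more than 25 mm (distance of any of handle_a_mid, handle_b_mid, handle_c_mid from where it was at the start of the episode above 0.025 m).
It fails at once if the pot, sign or jar is moved by more than 30 mm (distance of any of pot, sign, jar from where it was at the start of the episode above 0.03 m).
It fails at once if a spare handle is dropped or thrown into the rack (falls there faster than 0.6 m/s) ((linear speed of handle_d above 0.6 m/s and height (world z) of handle_d_mid below 0.06 m and x of handle_d_mid in the frame of case between -0.08 and 0.08 m and y of handle_d_mid in the frame of case between -0.19 and 0.19 m) or (linear speed of handle_e above 0.6 m/s and height (world z) of handle_e_mid below 0.06 m and x of handle_e_mid in the frame of case between -0.08 and 0.08 m and y of handle_e_mid in the frame of case between -0.19 and 0.19 m)).
It also fails if it takes over 64 s, if anything falls off the work surface, if the arm or the gripper's body presses on something with over 40 N, if the wrist force passes 120 N, or if a joint passes its speed limit or range.

## Working session

There is one attempt and no reset: what is moved stays moved. The work goes in short steps, Python scripts to look and compute and a shell command to move; the robot and the scene stay as the last step left them, time stands still between calls to the robot, and variables do not carry over. Pictures are saved under pics/ and viewed, about 8 in all and at most 12, crops included, and the job is handed in when it is done.

```bash
mkdir -p pics; ls; python3 - <<'E'
from station import ctrl
import cv2,numpy as np
o=ctrl.get_obs(); print(o['clock'],o['tool_pos'],np.round(o['eef_rot'],3).tolist(),o['finger_gap'])
for n in("top","scene"):
    c=ctrl.camera(n); cv2.imwrite(f'pics/{n}0.png',c['pixels'][:,:,::-1]); np.savez(f'pics/{n}0.npz',**c)
    print(n,c['fx'],c['fy'],c['cx'],c['cy'],np.round(c['pose'],3).tolist())
E
```

```text
pics
0.0 [ 0.26309215 -0.56605614  0.20755942] [[-0.001, 0.421, -0.907], [0.002, -0.907, -0.421], [-1.0, -0.002, -0.0]] 0.08526249968267813
top 409.639550954901 409.639550954901 318.52000392252836 196.241729938148 [[-0.012, -0.99, 0.138, 0.291], [-1.0, 0.012, -0.003, -0.013], [0.001, -0.138, -0.99, 1.555], [0.0, 0.0, 0.0, 1.0]]
scene 439.6526104488813 439.6526104488813 315.88806363887653 198.58981615988367 [[0.406, 0.779, -0.478, 1.146], [0.914, -0.349, 0.208, -0.314], [-0.005, -0.521, -0.854, 1.271], [0.0, 0.0, 0.0, 1.0]]
```

View pics/top0.png

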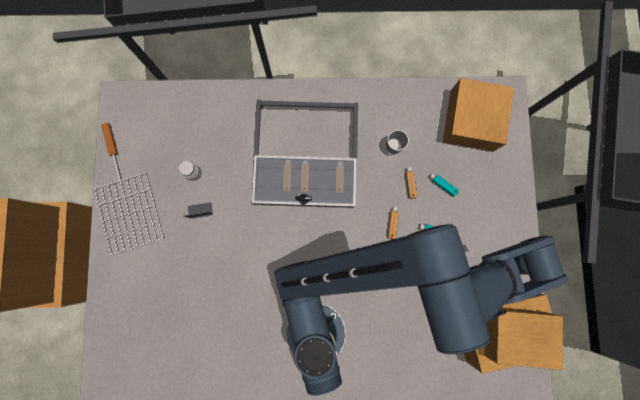

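View pics/scene0.png

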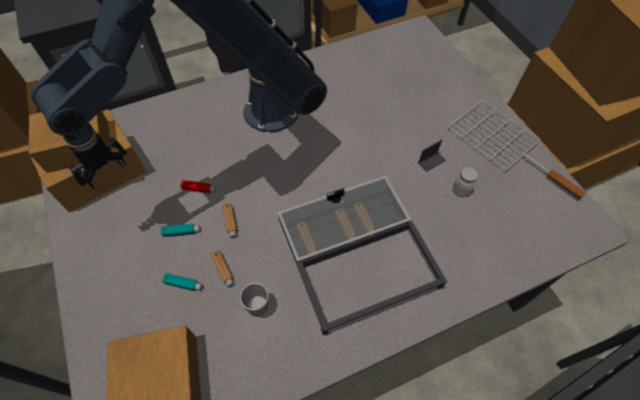

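The top view shows the cover at about (253–356, 156–205), with its knob at (303,199). Handles show at u≈287, 305 and 340, so pockets 1 (u≈322) and 4 (u≈269) look empty. The wooden spares are at (411,183) and (393,222), and the pot is at (397,141). The scene view agrees, and also shows the red and turquoise look-alikes.

```bash
cat > h.py <<'E'
import numpy as np,cv2
def ray(c,uv,z):
    uv=np.atleast_2d(uv).astype(float); T=c['pose']
    d=np.c_[(uv[:,0]-c['cx'])/c['fx'],(uv[:,1]-c['cy'])/c['fy'],np.ones(len(uv))]@T[:3,:3].T
    return T[:3,3]+d*((z-T[2,3])/d[:,2])[:,None]
def cloud(c):
    v,u=np.mgrid[:400,:640]; D=c['depth']
    P=np.stack([(u-c['cx'])/c['fx']*D,(v-c['cy'])/c['fy']*D,D],-1)
    return P@c['pose'][:3,:3].T+c['pose'][:3,3]
def blobs(m,amin=60):
    n,l,s,ce=cv2.connectedComponentsWithStats(m.astype(np.uint8))
    return [(l==i) for i in range(1,n) if s[i,4]>=amin]
def axis(P):
    (cx,cy),(w,h),a=cv2.minAreaRect((P[:,:2]*1000).astype(np.float32))
    if w<h: w,h,a=h,w,a-90
    a=(a+90)%180-90
    return round(cx,1),round(cy,1),round(w,1),round(h,1),round(a,1)
E
python3 - <<'E'
from h import *
for n in("top","scene"):
    c=dict(np.load(f'pics/{n}0.npz')); W=cloud(c); hsv=cv2.cvtColor(c['pixels'],cv2.COLOR_RGB2HSV)
    H,S,V=[hsv[...,i].astype(int) for i in range(3)]
    print(n)
    ok=(W[...,0]>.3)&(W[...,0]<.9)&(abs(W[...,1])<.5)&(c['depth']>0)
    for b in blobs((H>5)&(H<22)&(S>110)&ok,40):
        ys,xs=np.nonzero(b); 
        zz=W[b][:,2]
        print(' wood',xs.mean().round(),ys.mean().round(),len(xs),'z',np.percentile(zz,[10,50,90]).round(3),'ray',axis(ray(c,np.c_[xs,ys],.026)))
    # cover/rack edge: pale frame
    m=(S<30)&(V>165)&ok
    for b in blobs(m,60):
        ys,xs=np.nonzero(b); print(' pale',xs.mean().round(),ys.mean().round(),len(xs),'z',np.percentile(W[b][:,2],[10,50,90]).round(3),axis(ray(c,np.c_[xs,ys],.06)))
    k=(V<60)&(W[...,2]>.062)&(W[...,2]<.12)&ok
    for b in blobs(k,15):
        ys,xs=np.nonzero(b); print(' knob',xs.mean().round(),ys.mean().round(),len(xs),'z',np.percentile(W[b][:,2],[10,50,90]).round(3),axis(W[b]),'top ray',axis(ray(c,np.c_[xs,ys],.098)))
    z=(W[...,2]>.05)&(W[...,2]<.07)&ok
    for b in blobs(z,200):
        print(' z50-70',b.sum(),axis(W[b]))
    z=(W[...,2]>.07)&(W[...,2]<.13)&ok
    for b in blobs(z,15):
        print(' z>70',b.sum(),axis(W[b]),W[b].mean(0).round(3),W[b][:,2].max())
E
```

```text
top
 wood 411.0 184.0 210 z [0.023 0.028 0.033] ray (545.0, -367.1, 100.4, 30.6, 4.7)
 wood 393.0 225.0 212 z [0.022 0.028 0.032] ray (393.1, -292.3, 101.2, 29.5, -9.3)
 pale 393.0 144.0 84 z [0.002 0.006 0.087] (694.6, -300.9, 42.6, 32.7, 42.8)
 pale 306.0 178.0 675 z [0.003 0.06  0.065] (561.3, 34.7, 386.8, 183.7, 87.2)
 pale 186.0 167.0 158 z [0.097 0.101 0.105] (612.0, 476.4, 51.9, 49.1, -45.1)
 knob 302.0 199.0 80 z [0.068 0.093 0.1  ] (487.4, 39.3, 45.9, 37.5, -59.3) top ray (486.2, 39.5, 50.9, 32.6, 53.7)
 z50-70 5613 (666.5, 31.3, 398.7, 388.4, -2.4)
 z>70 145 (699.5, -310.0, 79.2, 76.0, -44.7) [ 0.704 -0.313  0.085] 0.09740181837295503
 z>70 224 (600.7, 460.1, 54.8, 54.3, 15.6) [0.599 0.458 0.095] 0.10939633430909823
 z>70 97 (488.6, 39.4, 55.2, 37.0, -66.4) [0.487 0.04  0.092] 0.10469153908937878
scene
 wood 229.0 217.0 236 z [0.024 0.028 0.031] ray (399.0, -295.8, 102.3, 28.5, -8.7)
 wood 221.0 266.0 283 z [0.024 0.028 0.032] ray (549.0, -371.1, 101.1, 27.5, 5.8)
 knob 430.0 147.0 21 z [0.064 0.067 0.071] (441.6, 423.7, 75.6, 5.0, -79.5) top ray (460.4, 405.3, 70.1, 5.6, -80.8)
 knob 336.0 196.0 147 z [0.067 0.083 0.099] (499.3, 39.3, 65.6, 21.4, -80.4) top ray (507.2, 33.8, 65.3, 34.9, -78.0)
 knob 258.0 310.0 16 z [0.063 0.068 0.073] (736.6, -315.5, 43.2, 8.1, 86.3) top ray (747.6, -315.5, 42.1, 7.1, 85.1)
 z50-70 7440 (668.9, 29.1, 401.8, 389.6, -2.6)
 z>70 19 (443.4, 412.5, 52.9, 4.5, -77.5) [0.444 0.409 0.074] 0.07824881106379378
 z>70 286 (604.3, 457.8, 59.8, 54.4, -20.4) [0.609 0.453 0.093] 0.10610510869450884
 z>70 148 (496.9, 35.3, 59.1, 27.9, 89.3) [0.495 0.034 0.09 ] 0.10258541632980167
 z>70 250 (702.3, -313.7, 78.5, 77.6, -14.3) [ 0.699 -0.314  0.085] 0.09614735113337303
```

```bash
cat >> h.py <<'E'
from scipy.spatial.transform import Rotation as Ro
RY=-2.5; RO=np.array([.580,.034])   # rack yaw, origin
def rack(x,y): 
    a=np.radians(RY); return RO+[np.cos(a)*x-np.sin(a)*y, np.sin(a)*x+np.cos(a)*y]
def need(o,xy,z,yaw):
    "shift in current tool axes (mm) and following turn (deg rotvec, tool axes)"
    R=np.array(o['eef_rot']); a=np.radians(yaw)
    T=np.c_[[0,0,-1],[np.cos(a),np.sin(a),0],[np.sin(a),-np.cos(a),0]]
    d=np.r_[xy,z]-o['tool_pos']
    rv=Ro.from_matrix(R.T@T).as_rotvec(degrees=True)
    return 'shift now',(R.T@d*1000).round(1),'turn',rv.round(2),'shift after turn',(T.T@d*1000).round(1),'F',np.round(o['wrist_force'],1),'gap',round(o['finger_gap']*1000,1),'t',o['clock']
E
python3 -m creep '[[[0,0,0,-7,0,0],[0,0,0,-7,0,0],[0,0,0,-7,0,0],[0,0,0,-7,0,0],[0,0,0,-7,0,0],[0,0,0,-7,0,0],[0,0,0,-7,0,0],[0,0,0,-7,0,0],[0,0,0,-6.6,0,0]]]' 50
python3 - <<'E'
from h import *; from station import ctrl
print(need(ctrl.get_obs(),rack(-.09,0),.13,-2.5))
E
```

```text
clock: 0.85
tool_pos: [0.2632, -0.5664, 0.2079]
eef_rot: [[-0.0, 0.999, -0.038], [0.001, -0.038, -0.999], [-1.0, -0.0, -0.001]]
wrist_force: [-0.3, -0.9, -0.1]
finger_gap: 0.05
('shift now', array([  78.6,  204.1, -612.3]), 'turn', array([ 0.35, -0.07,  0.02]), 'shift after turn', array([  77.9,  200.4, -613.6]), 'F', array([-0.3, -0.9, -0.1]), 'gap', 50.0, 't', 0.85)
```

```bash

python3 -m creep '[[[0,12.7,-38.2,0,0,0],[0,12.7,-38.2,0,0,0],[0,12.7,-38.2,0,0,0],[0,12.7,-38.2,0,0,0],[0,12.7,-38.2,0,0,0],[0,12.7,-38.2,0,0,0],[0,12.7,-38.2,0,0,0],[0,12.7,-38.2,0,0,0],[0,12.7,-38.2,0,0,0],[0,12.7,-38.2,0,0,0],[0,12.7,-38.2,0,0,0],[0,12.7,-38.2,0,0,0]]]' >/dev/null
python3 -m creep '[[[0,12.7,-38.2,0,0,0],[0,12.7,-38.2,0,0,0],[0,12.7,-38.2,0,0,0],[0,12.7,-38.2,0,0,0],[20,0,0,0.35,0,0],[20,0,0,0,0,0],[20,0,0,0,0,0],[10,0,0,0,0,0],[0,0,0,0,0,0],[0,0,0,0,0,0]]]'
python3 - <<'E'
from h import *; from station import ctrl
print(need(ctrl.get_obs(),rack(-.09,0),.073,-2.5))
c=ctrl.camera('scene'); cv2.imwrite('pics/s1.png',cv2.resize(c['pixels'][140:260,250:430,::-1],None,fx=4,fy=4))
E
```

```text
clock: 2.68
tool_pos: [0.4923, 0.0351, 0.138]
eef_rot: [[-0.002, 0.999, -0.049], [0.0, -0.049, -0.999], [-1.0, -0.002, -0.0]]
wrist_force: [-0.1, -0.4, 0.2]
finger_gap: 0.0501
('shift now', array([65. , -2.3, -2.7]), 'turn', array([-0.33, -0.01,  0.11]), 'shift after turn', array([65. , -2.4, -2.7]), 'F', array([-0.1, -0.4,  0.2]), 'gap', 50.1, 't', 2.6833)
```

View pics/s1.png

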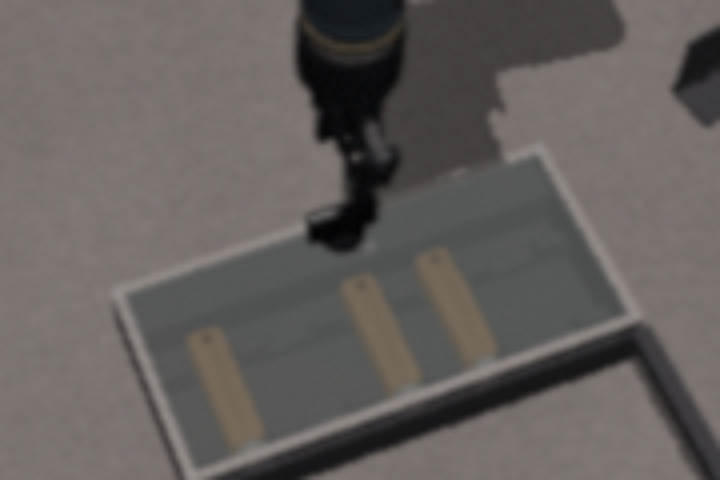

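Crop: the gripper stands over the knob (about (340,225) in the crop) with its jaws either side of the bar. Stocked handles are in pockets 0, 2 and 3. I'll descend and grip.

```bash

python3 -m creep '[[[15,-1.2,-1.4,-0.3,0,0],[15,-1.1,-1.3,0,0,0],[15,0,0,0,0,0],[10,0,0,0,0,0],[8,0,0,0,0,0],[0,0,0,0,0,0]]]'
python3 -m creep '[[[0,0,0,0,0,0],[0,0,0,0,0,0],[0,0,0,0,0,0],[0,0,0,0,0,0],[0,0,0,0,0,0],[0,0,0,0,0,0]]]' 0
python3 - <<'E'
from h import *; from station import ctrl
print(need(ctrl.get_obs(),rack(-.09,0),.073,-2.5))
E
```

```text
clock: 3.23
tool_pos: [0.4905, 0.0376, 0.0751]
eef_rot: [[-0.001, 0.999, -0.045], [0.0, -0.045, -0.999], [-1.0, -0.001, -0.0]]
wrist_force: [0.0, 0.4, -0.2]
finger_gap: 0.0505
clock: 3.73
tool_pos: [0.4909, 0.0378, 0.0759]
eef_rot: [[0.001, 0.999, -0.044], [-0.0, -0.044, -0.999], [-1.0, 0.001, 0.0]]
wrist_force: [0.5, 0.3, -0.3]
finger_gap: 0.0001
('shift now', array([ 2.9, -0.8, -0.1]), 'turn', array([-0.04,  0.  , -0.04]), 'shift after turn', array([ 2.9, -0.8, -0.1]), 'F', array([ 0.5,  0.3, -0.3]), 'gap', 0.1, 't', 3.7333)
```

```bash

python3 - <<'E'
from h import *; from station import ctrl
a=[]
for n,(u,v) in(('scene',(335,190)),('top',(303,195))):
    c=ctrl.camera(n); np.savez(f'pics/{n}2.npz',**c); a.append(cv2.resize(c['pixels'][v-50:v+50,u-50:u+50,::-1],(400,400),interpolation=cv2.INTER_CUBIC))
cv2.imwrite('pics/s2.png',cv2.convertScaleAbs(np.hstack(a),alpha=1.6))
E
```

```text
(no output)
```

View pics/s2.png

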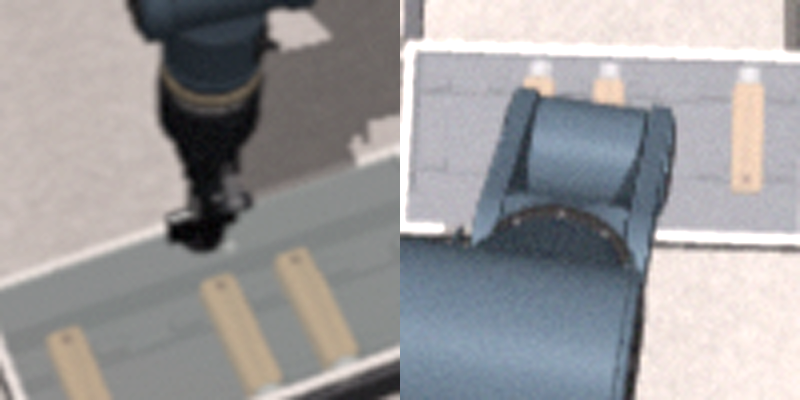

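```bash

python3 - <<'E'
from h import *
for n in('scene','top'):
    c=dict(np.load(f'pics/{n}0.npz'));c2=dict(np.load(f'pics/{n}2.npz'))
    T=np.linalg.inv(c['pose'])
    def pr(p):
        q=T[:3,:3]@np.array(p)+T[:3,3]; return np.round([c['fx']*q[0]/q[2]+c['cx'],c['fy']*q[1]/q[2]+c['cy']],1)
    print(n,'tcp',pr([.4909,.0378,.0759]),'grasp',pr([.4909,.0378,.095]))
    for x,y in((-.09,-.03),(-.09,0),(-.09,.03)): print(' bar',pr([*rack(x,y),.098]),pr([*rack(x,y),.068]))
    print(' corners',[pr([*rack(x,y),.06]).tolist() for x,y in((-.11,-.189),(-.11,.189),(.07,.189),(.07,-.189))])
    W=cloud(c); u,v=(336,196) if n=='scene' else (303,199)
    g=c['pixels'].max(2); 
    if n=='scene': print((W[v-14:v+10:1,u-12:u+14:2,2]*1000).astype(int)); print(g[v-14:v+10,u-12:u+14:2])
    else:print((W[v-9:v+9,u-12:u+14:2,2]*1000).astype(int)); print(g[v-9:v+9,u-12:u+14:2])
E
```

```text
scene tcp [335.1 195.3] grasp [335.3 192.1]
 bar [326.5 194.3] [326.3 199.3]
 bar [335.3 191.3] [335.  196.3]
 bar [344.  188.4] [343.6 193.4]
 corners [[277.5, 211.4], [384.9, 175.1], [410.3, 219.2], [297.1, 260.3]]
[[  -1    1   -3    0   -3   -1    4   -1    0    2    0    5    2]
 [  -4    0   -2    3    3    0    1    2    1    3    1    4   -1]
 [   5    5    2   -2    0    0    2    0    0    1    0   -1    5]
 [   0   -1   -2   -3   -5   -5    0   -2    1    0    4    0    6]
 [   0    0   -2    0   -2    1    9   -3   -2    8   -2    1    0]
 [  -4    3    0    0    5    1    0    1    0    0    1    2    0]
 [   0   -1    3    2    1    0    2    0    1   99    3    0   68]
 [   0    3    1   -3   -5   -2    3   93   94   98   63   62   58]
 [   3    3    0    3   -3    2   97   99  100  101   57   58   58]
 [  -4   -4   -2    2   97   97   98   99   98   99   60   61   62]
 [  -7    6    0   96   99   96   97   93   96   96   56   62   63]
 [  -3    1  100   99   95   97   95   96   95   86   65   58   61]
 [   1  100  100   98  102   97   91   89   89   77   61   59   60]
[... 3801 characters left out ...]
07  95  38  42  42  75 108 114 122 120]
 [119 121  77  48  47  33  29  54  66  76  91 120 121]
 [120 122  58  40  42  39  36  99 120 109  77 118 122]
 [120 122  64  35  40  37  40 118 148 143  86 120 123]
 [122 122  83  36  23  34  37  55  67  65  57 122 123]
 [123 123 103  78  31  29  24  27  17  55  79 124 121]
 [149 140 139 132  70  40  40  44  42 102 120 125 123]
 [191 182 182 182 137  51  43  48  88 159 157 156 157]
 [193 192 201 201 190  77  46  77 154 208 209 208 210]
 [131 132 158 154 158 103  48 105 177 186 184 190 187]
 [ 85  87 101  84  84  67  65  74  83  80  87 106 102]
 [132 112 117 116 116 104 103 114 105  98  98 112  97]
 [152 150 159 153 157 150 154 151 156 154 150 152 153]]
```

```bash

python3 - <<'E'
from h import *
np.set_printoptions(linewidth=250)
c=dict(np.load('pics/scene2.npz')); W=cloud(c)
for k,nm in((2,'z'),(0,'x'),(1,'y')):
    print(nm); print((W[180:210,322:352:2,k]*1000).astype(int))
a=c['pixels'][165:215,310:360,::-1]
cv2.imwrite('pics/s3.png',cv2.resize(cv2.convertScaleAbs(a,alpha=2.5),(600,600),interpolation=cv2.INTER_CUBIC))
E
```

```text
z
[[   6    3   -3   -1  168  204  199  210  220  217  220  215    2   -1    1]
 [  -1    1    0   -1  165  198  194  204  213  210  213  211   -4   -1    0]
 [   3   -1    2    4  143  182  187  198  213  208  204  207    0   -2   -2]
 [  -3    0    2   -1  145  177  180  194  209  207  202   -1    1    2    4]
 [   0   -5   -2   -5    0  176  170  189  206  208  204    6    1    3    3]
 [  -3    2    0   -1   -2  166  167  165  150  200  202    2    0   -1    0]
 [   2    1   -4   -3    1  145  161  150  154  196  200    1   -1    0   -2]
 [   1   -2    0   -2    1  141  153  154  150  191  198  185    0    3   59]
 [   3    0    0    2   -5  131  144  153  153  188  196  193  191   57   59]
 [  -3    4    0    0    0  129  140  158  186  184  194  193  192   62   57]
 [   0   -3    2    0    0  118  131  165  184  194  188  193  191   64   60]
 [   1    6   -1   -1   -1  112  124  157  182  193  191  190  191   58   57]
 [   0   -4   -1   -1  104  105  118  156  174  192  191  190   56   63   58]
 [   0   -1   -1 1270   97  106  109  106  170  189  183   63   57   60   63]
 [   0
[... 5228 characters left out ...]
  -6    1    6   12   18   21   27   32   39   46   53   58   65   71   77]
 [  -6    0    5    9   17   20   25   33   41   46   51   57   63   68   75]
 [  -9   -1    3    9   14   21   26   34   38   42   48   55   62   68   71]
 [  -9   -3    0    6   13   19   25   31   37   43   48   53   59   65   70]
 [ -11   -5    0    5   11   18   22   28   34   41   47   52   58   65   69]
 [ -13   -8    0    3    9   15   23   28   34   39   46   50   57   62   67]
 [ -14   -8   -2    3    9   14   19   27   32   38   44   48   54   61   67]
 [ -17  -10   -4    0    7   13   18   24   30   36   41   47   53   59   65]
 [ -17  -12   -5    0    4   12   18 -314   27   33   40   46   51   57   63]]
```

View pics/s3.png

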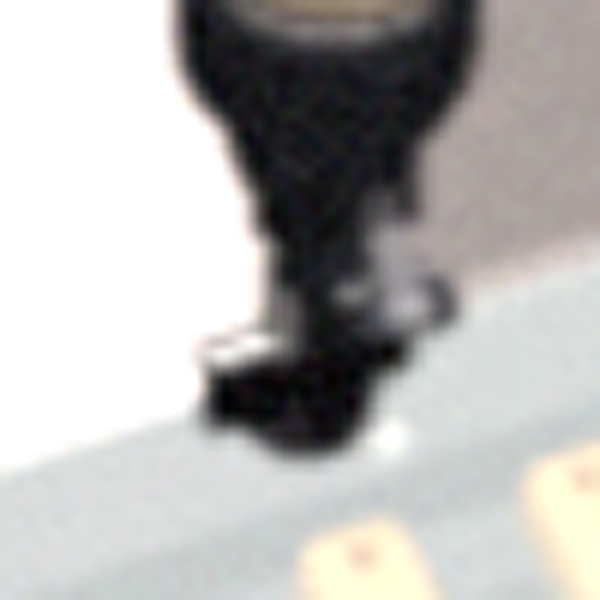

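```bash

python3 - <<'E'
from h import *
c=dict(np.load('pics/scene0.npz')); W=cloud(c)
T=np.linalg.inv(c['pose'])
for p in ([.263,-.566,.208],[.263,-.566,.28]):
    q=T[:3,:3]@np.array(p)+T[:3,3]; print(np.round([c['fx']*q[0]/q[2]+c['cx'],c['fy']*q[1]/q[2]+c['cy']],1))
m=(np.hypot(W[...,0]-.263,W[...,1]+.566)<.12)&(W[...,2]>.1)&(W[...,2]<.5)
P=W[m]; R=np.array([[.421,-.907],[-.907,-.421]]) # tool y, z
for z in np.arange(.18,.36,.01):
    q=P[abs(P[:,2]-z)<.005]
    if len(q): 
        t=(q[:,:2]-[.263,-.566])@R.T*1000; print(round(z,2),len(q),'tool y',t[:,0].min().round(),t[:,0].max().round(),'tool z',t[:,1].min().round(),t[:,1].max().round())
c=dict(np.load('pics/scene2.npz')); W=cloud(c)
m=(np.hypot(W[...,0]-.491,W[...,1]-.038)<.09)&(W[...,2]>.063)&(W[...,2]<.3); P=W[m]
print('scene2')
for z in np.arange(.07,.25,.01):
    q=P[abs(P[:,2]-z)<.005]
    if len(q): 
        t=(q[:,:2]-[.491,.038])*1000; print(round(z,2),len(q),'x',t[:,0].min().round(),t[:,0].max().round(),'y',t[:,1].min().round(),t[:,1].max().round())
E
```

```text
[115.  182.6]
[104.7 168.2]
0.24 1 tool y -46.0 -46.0 tool z -8.0 -8.0
0.25 14 tool y -44.0 58.0 tool z -13.0 5.0
0.26 35 tool y -53.0 59.0 tool z -14.0 9.0
0.27 29 tool y -51.0 59.0 tool z -14.0 4.0
0.28 22 tool y -52.0 64.0 tool z -13.0 2.0
0.29 71 tool y -68.0 76.0 tool z -17.0 13.0
0.3 123 tool y -71.0 76.0 tool z -16.0 14.0
0.31 147 tool y -69.0 76.0 tool z -19.0 19.0
0.32 94 tool y -68.0 75.0 tool z -19.0 8.0
0.33 124 tool y -66.0 74.0 tool z -22.0 7.0
0.34 167 tool y -64.0 71.0 tool z -24.0 12.0
0.35 109 tool y -64.0 70.0 tool z -16.0 14.0
scene2
0.07 90 x -15.0 77.0 y -83.0 84.0
0.08 25 x -1.0 9.0 y -32.0 25.0
0.09 27 x -7.0 10.0 y -32.0 15.0
0.1 23 x -8.0 9.0 y -30.0 -2.0
0.11 8 x -6.0 14.0 y -15.0 -3.0
0.12 9 x -5.0 15.0 y -15.0 -9.0
0.13 5 x -7.0 12.0 y -15.0 -12.0
0.14 8 x -13.0 14.0 y -16.0 -10.0
0.15 22 x -31.0 28.0 y -16.0 5.0
0.16 12 x 14.0 41.0 y -18.0 -1.0
0.17 22 x -9.0 48.0 y -21.0 -9.0
0.18 16 x -10.0 60.0 y -22.0 7.0
0.19 51 x 9.0 63.0 y -22.0 17.0
0.2 33 x 10.0 58.0 y -24.0 -0.0
0.21 26 x 16.0 44.0 y -23.0 7.0
0.22 14 x 27.0 41.0 y -16.0 4.0
0.23 31 x 7.0 40.0 y -39.0 20.0
0.24 53 x -3.0 40.0 y -41.0 26.0
```

The reported TCP doesn't match the images. At the start the open fingertips show at z≈0.245, where 0.221 was expected. The fingers also shut just above the bar with no force. So the real tips sit about 24 mm short of the reported TCP along the tool, and I'll allow for that. I'll reopen, go about 27 mm lower and watch the force.

```bash

python3 -m creep '[[[-5,0,0,0,0,0],[0,0,0,0,0,0],[0,0,0,0,0,0],[0,0,0,0,0,0],[0,0,0,0,0,0]]]' 50
python3 -m creep '[[[8,-0.8,0,0,0,0],[8,0,0,0,0,0],[8,0,0,0,0,0],[4,0,0,0,0,0],[3,0,0,0,0,0],[0,0,0,0,0,0]]]'
python3 -m creep '[[[0,0,0,0,0,0],[0,0,0,0,0,0],[0,0,0,0,0,0],[0,0,0,0,0,0],[0,0,0,0,0,0],[0,0,0,0,0,0]]]' 0
```

```text
clock: 4.25
tool_pos: [0.4906, 0.0378, 0.0805]
eef_rot: [[-0.0, 0.999, -0.044], [0.0, -0.044, -0.999], [-1.0, -0.0, -0.0]]
wrist_force: [-0.8, -1.4, 0.4]
finger_gap: 0.05
clock: 4.75
tool_pos: [0.4892, 0.0379, 0.0485]
eef_rot: [[-0.002, 0.999, -0.044], [0.0, -0.044, -0.999], [-1.0, -0.002, -0.0]]
wrist_force: [-0.1, 0.5, -0.6]
finger_gap: 0.0503
clock: 5.25
tool_pos: [0.4901, 0.0378, 0.0499]
eef_rot: [[0.001, 0.999, -0.044], [-0.0, -0.044, -0.999], [-1.0, 0.001, 0.0]]
wrist_force: [-0.3, 0.6, 3.2]
finger_gap: 0.0129
```

```bash

python3 -m creep '[[[0,0,0,4,0,0],[0,0,0,6.5,0,0],[0,0,0,6.5,0,0],[0,0,0,6.5,0,0],[0,0,0,6.5,0,0],[0,0,0,6.5,0,0],[0,0,0,6.5,0,0],[0,0,0,6.5,0,0],[0,0,0,6.5,0,0],[0,0,0,6.5,0,0],[0,0,0,6.5,0,0],[0,0,0,6.5,0,0]]]'
python3 -m creep '[[[0,0,0,6.5,0,0],[0,0,0,6,0,0],[0,0,0,2,0,0],[0,0,0,0,0,0],[0,0,0,0,0,0],[0,0,0,0,0,0]]]'
python3 - <<'E'
from h import *; from station import ctrl
print(need(ctrl.get_obs(),rack(-.09,0),.05,-92.5))
E
```

```text
clock: 6.25
tool_pos: [0.489, 0.0387, 0.0499]
eef_rot: [[-0.001, 0.202, -0.979], [0.001, -0.979, -0.202], [-1.0, -0.001, 0.001]]
wrist_force: [-1.4, 3.8, 4.9]
finger_gap: 0.0128
clock: 6.75
tool_pos: [0.4889, 0.0389, 0.0499]
eef_rot: [[-0.001, -0.045, -0.999], [0.001, -0.999, 0.045], [-1.0, -0.001, 0.001]]
wrist_force: [-1.2, 4.1, 5.0]
finger_gap: 0.0127
('shift now', array([-0.1,  1. , -1.2]), 'turn', array([-0.06,  0.08,  0.08]), 'shift after turn', array([-0.1,  1. , -1.2]), 'F', array([-1.2,  4.1,  5. ]), 'gap', 12.7, 't', 6.75)
```

Now slide it away (tool −z).

```bash

python3 -m creep '[[[0,0,-6,0,0,0],[0,0,-10,0,0,0],[0,0,-14,0,0,0],[0,0,-16,0,0,0],[0,0,-16,0,0,0],[0,0,-16,0,0,0]]]'
python3 -m creep '[[[0,0,-16,0,0,0],[0,0,-16,0,0,0],[0,0,-16,0,0,0],[0,0,-16,0,0,0],[0,0,-16,0,0,0],[0,0,-16,0,0,0],[0,0,-14,0,0,0],[0,0,-10,0,0,0],[0,0,-6,0,0,0],[0,0,0,0,0,0]]]'
python3 - <<'E'
from h import *; from station import ctrl
print(need(ctrl.get_obs(),rack(.115,0),.05,-92.5))
E
```

```text
clock: 7.25
tool_pos: [0.5665, 0.0356, 0.0499]
eef_rot: [[-0.004, -0.044, -0.999], [0.002, -0.999, 0.044], [-1.0, -0.001, 0.004]]
wrist_force: [-3.3, 4.0, 6.0]
finger_gap: 0.013
clock: 8.08
tool_pos: [0.6931, 0.0301, 0.05]
eef_rot: [[-0.002, -0.044, -0.999], [0.002, -0.999, 0.044], [-1.0, -0.002, 0.002]]
wrist_force: [-2.2, 3.3, 6.1]
finger_gap: 0.0126
('shift now', array([-0. ,  1. , -1.8]), 'turn', array([-0.03,  0.14,  0.1 ]), 'shift after turn', array([-0. ,  1. , -1.8]), 'F', array([-2.2,  3.3,  6.1]), 'gap', 12.6, 't', 8.0833)
```

```bash

python3 -m creep '[[[0,0,0,0,0,0],[0,0,0,0,0,0],[0,0,0,0,0,0],[-5,0,0,0,0,0],[-15,0,0,0,0,0],[-25,0,0,0,0,0],[-35,0,0,0,0,0],[-35,0,0,0,0,0],[-35,0,0,0,0,0]]]' 55
python3 -m creep '[[[0,20,5.9,-3,0,0],[0,38.4,11.3,-4.5,0,0],[0,38.4,11.3,0,0,0],[0,38.4,11.3,0,0,0],[0,38.4,11.3,0,0,0],[0,38.4,11.3,0,0,0],[0,38.4,11.3,0,0,0],[0,38.4,11.3,0,0,0],[0,38.4,11.3,0,0,0],[0,38.4,11.3,0,0,0],[0,30,8,0,0,0],[0,0,0,0,0,0]]]'
python3 - <<'E'
from h import *; from station import ctrl
print(need(ctrl.get_obs(),[.557,-.368],.08,-84.8))
c=ctrl.camera('scene'); np.savez('pics/scene4.npz',**c); cv2.imwrite('pics/s4.png',c['pixels'][:,:,::-1]); o=ctrl.get_obs()
W=cloud(c); p=o['tool_pos']
m=(np.hypot(W[...,0]-p[0],W[...,1]-p[1])<.08)&(W[...,2]>.1)&(W[...,2]<.45); P=W[m]; R=np.array(o['eef_rot'])[:2,1:].T
print(p)
for z in np.arange(.14,.32,.01):
    q=P[abs(P[:,2]-z)<.005]
    if len(q): t=(q[:,:2]-p[:2])@R.T*1000; print(round(z,3),len(q),t.min(0).round(),t.max(0).round())
E
```

```text
clock: 8.83
tool_pos: [0.6933, 0.0284, 0.2009]
eef_rot: [[-0.001, -0.045, -0.999], [-0.0, -0.999, 0.045], [-1.0, 0.0, 0.001]]
wrist_force: [-0.1, 0.5, 0.3]
finger_gap: 0.055
clock: 9.83
tool_pos: [0.605, -0.3821, 0.1997]
eef_rot: [[0.001, 0.079, -0.997], [-0.005, -0.997, -0.079], [-1.0, 0.005, -0.0]]
wrist_force: [0.6, 0.1, -0.2]
finger_gap: 0.0548
('shift now', array([119.6, -18.5,  46.7]), 'turn', array([-0.65, -0.02, -0.3 ]), 'shift after turn', array([119.7, -18.4,  46.5]), 'F', array([ 0.6,  0.1, -0.2]), 'gap', 54.8, 't', 9.8333)
[ 0.60558489 -0.37828164  0.19945108]
0.23 5 [-32. -10.] [34.  3.]
0.24 21 [-35. -13.] [47. -5.]
0.25 25 [-35. -12.] [46. -0.]
0.26 10 [-30. -13.] [47. -6.]
0.27 29 [-51. -14.] [63. 13.]
0.28 127 [-51. -14.] [65. 12.]
0.29 47 [-54. -18.] [65.  8.]
0.3 81 [-56. -18.] [69. -2.]
0.31 56 [-58. -19.] [70. -3.]
```

View pics/s4.png

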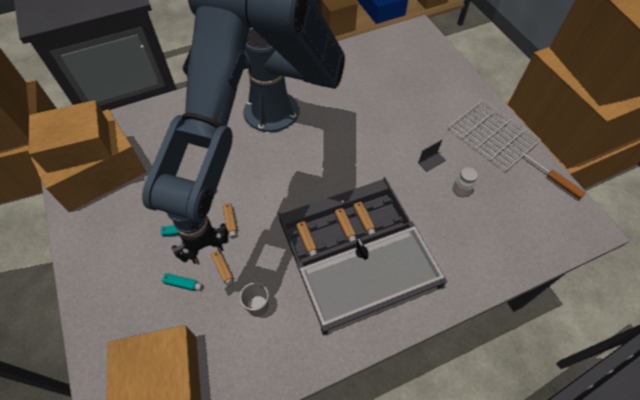

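The scene view shows the cover fully open with the knob along x. Three handles sit at (306,238), (345,224) and (365,216), so pockets 1 and 4 are empty and all three stocked handles are still in place. The spare is at (222,265). The tips again read about 22–24 mm short of the reported TCP.

```bash

python3 -m creep '[[[0,-9.2,23.2,-0.65,0,0.3],[20,-9.2,23.3,0,0,0],[30,0,0,0,0,0],[30,0,0,0,0,0],[30,0,0,0,0,0],[20,0,0,0,0,0],[10,0,0,0,0,0],[0,0,0,0,0,0],[0,0,0,0,0,0]]]'
python3 - <<'E'
from h import *; from station import ctrl
print(need(ctrl.get_obs(),[.557,-.368],-.014,-84.8))
for n in('top','scene'):
    c=ctrl.camera(n); np.savez(f'pics/{n}5.npz',**c); W=cloud(c); hsv=cv2.cvtColor(c['pixels'],cv2.COLOR_RGB2HSV)
    H,S,V=[hsv[...,i].astype(int) for i in range(3)]
    ok=(W[...,0]>.3)&(W[...,0]<.9)&(abs(W[...,1])<.45)
    for b in blobs((H>5)&(H<22)&(S>110)&ok,40):
        ys,xs=np.nonzero(b); zz=np.median(W[b][:,2])
        cx,cy,w,h,a=axis(ray(c,np.c_[xs,ys],.042 if cy_ else .026) if (cy_:=W[b][:,1].mean()>-.2) else ray(c,np.c_[xs,ys],.026))
        d=np.array([cx,cy])+10*np.array([np.cos(np.radians(a)),np.sin(np.radians(a))])
        e=np.array([[np.cos(np.radians(RY)),np.sin(np.radians(RY))],[-np.sin(np.radians(RY)),np.cos(np.radians(RY))]])@(d/1000-RO)*1000
        print(n,'z',zz.round(3),'mid',d.round(1),w,h,a,'in rack',e.round(1))
E
```

```text
clock: 10.63
tool_pos: [0.5596, -0.36, 0.0598]
eef_rot: [[0.001, 0.099, -0.995], [-0.005, -0.995, -0.099], [-1.0, 0.005, -0.0]]
wrist_force: [0.0, -0.2, -0.1]
finger_gap: 0.0549
('shift now', array([73.9,  7.3,  3.4]), 'turn', array([ 0.46, -0.01, -0.3 ]), 'shift after turn', array([73.8,  7.7,  3.3]), 'F', array([ 0. , -0.2, -0.1]), 'gap', 54.9, 't', 10.6333)
top z 0.043 mid [583.1 101. ] 103.1 29.7 -3.0 in rack [ 0.2 67. ]
top z 0.044 mid [578.8  34.6] 102.9 26.4 -0.5 in rack [-1.2  0.6]
scene z 0.043 mid [587.6  95.9] 108.5 34.4 -3.5 in rack [ 4.9 62.2]
scene z 0.028 mid [ 409.1 -299.5] 100.4 32.4 -10.3 in rack [-156.2 -340.6]
scene z 0.044 mid [585.6  31.1] 107.1 33.9 -2.2 in rack [ 5.7 -2.6]
scene z 0.043 mid [577.4 -99.7] 105.5 31.3 -2.5 in rack [   3.2 -133.7]
scene z 0.029 mid [ 560.5 -370.5] 98.0 28.6 5.8 in rack [  -1.8 -405. ]
```

```bash

python3 -m creep '[[[10,4,1.7,0.4,0,-0.2],[20,3.6,1.7,0,0,0],[16,0,0,0,0,0],[12,0,0,0,0,0],[8,0,0,0,0,0],[5,0,0,0,0,0],[3,0,0,0,0,0],[0,0,0,0,0,0],[0,0,0,0,0,0]]]'
python3 -m creep '[[[0,0,0,0,0,0],[0,0,0,0,0,0],[0,0,0,0,0,0],[0,0,0,0,0,0],[0,0,0,0,0,0],[0,0,0,0,0,0]]]' 0
python3 -m creep '[[[-3,0,0,0,0,0],[-5,0,0,0,0,0],[-8,0,0,0,0,0],[-20,0,0,0,0,0],[-30,0,0,0,0,0],[-30,0,0,0,0,0],[-30,0,0,0,0,0],[0,0,0,0,0,0]]]'
python3 - <<'E'
from h import *; from station import ctrl
print('p1',need(ctrl.get_obs(),rack(0,-.066),.112,-92.5))
E
```

```text
clock: 11.48
tool_pos: [0.5569, -0.3689, -0.014]
eef_rot: [[0.001, 0.091, -0.996], [-0.002, -0.996, -0.091], [-1.0, 0.003, -0.001]]
wrist_force: [0.8, 1.3, -0.1]
finger_gap: 0.0548
clock: 11.98
tool_pos: [0.5571, -0.3692, -0.0134]
eef_rot: [[0.002, 0.091, -0.996], [-0.003, -0.996, -0.091], [-1.0, 0.003, -0.001]]
wrist_force: [0.7, -0.1, 4.8]
finger_gap: 0.0284
clock: 12.65
tool_pos: [0.5599, -0.3714, 0.1188]
eef_rot: [[0.01, 0.091, -0.996], [-0.01, -0.996, -0.091], [-1.0, 0.011, -0.009]]
wrist_force: [0.6, -1.1, -0.6]
finger_gap: 0.0287
p1 ('shift now', array([   3.4, -336.5,  -48. ]), 'turn', array([ 7.73, -0.53, -0.61]), 'shift after turn', array([   6.8, -339.8,   -2.4]), 'F', array([ 0.6, -1.1, -0.6]), 'gap', 28.7, 't', 12.65)
```

```bash

python3 -m creep '[[[0,-20,-3,0,0,0],[0,-37,-5.3,0,0,0],[0,-37,-5.3,0,0,0],[0,-37,-5.3,0,0,0],[0,-37,-5.3,0,0,0],[0,-37,-5.3,0,0,0],[0,-37,-5.3,0,0,0],[0,-37,-5.3,0,0,0],[0,-37,-5.3,0,0,0],[0,-20,-3,4,0,0],[0,0,0,3.7,0,0]]]' >/dev/null
python3 -m creep '[[[15,0,0,0,0,0],[15,0,0,0,0,0],[0,0,0,0,0,0],[0,0,0,0,0,0]]]'
cat > chk.py <<'E'
from h import *; from station import ctrl
import sys
c=ctrl.camera('scene'); np.savez(f'pics/{sys.argv[1]}.npz',**c); W=cloud(c); hsv=cv2.cvtColor(c['pixels'],cv2.COLOR_RGB2HSV)
H,S,V=[hsv[...,i].astype(int) for i in range(3)]
ok=(W[...,0]>.3)&(W[...,0]<.9)&(abs(W[...,1])<.45)
for b in blobs((H>5)&(H<22)&(S>110)&ok,40):
    P=W[b]; P=P[abs(P[:,2]-np.median(P[:,2]))<.03]; cx,cy,w,h,a=axis(P)
    s=np.polyfit(P[:,0],P[:,2],1)[0]
    d=np.array([cx,cy])+10*np.array([np.cos(np.radians(a)),np.sin(np.radians(a))]); r=np.radians(RY)
    e=np.array([[np.cos(r),np.sin(r)],[-np.sin(r),np.cos(r)]])@(d/1000-RO)*1000
    print('z',np.percentile(P[:,2],[5,50,95]).round(3),'slope',s.round(3),w,h,a,'rack',e.round(1))
E
python3 chk.py scene6; python3 - <<'E'
from h import *; from station import ctrl
o=ctrl.get_obs(); print('p1',need(o,rack(0,-.066),.0026,-92.5))
c=dict(np.load('pics/scene6.npz')); cv2.imwrite('pics/s6.png',cv2.resize(c['pixels'][150:290,250:450,::-1],None,fx=4,fy=4,interpolation=cv2.INTER_CUBIC))
E
```

```text
clock: 13.9
tool_pos: [0.573, -0.0291, 0.0801]
eef_rot: [[-0.003, -0.043, -0.999], [-0.001, -0.999, 0.043], [-1.0, 0.001, 0.003]]
wrist_force: [-0.2, -0.2, -0.9]
finger_gap: 0.0285
z [0.033 0.043 0.048] slope -0.0 105.2 40.3 -3.0 rack [ 4.1 68. ]
z [0.021 0.028 0.032] slope 0.012 100.9 26.6 -9.6 rack [-158.  -338.8]
z [0.115 0.121 0.126] slope -0.033 61.2 30.7 -2.0 rack [ 17.7 -66.6]
z [0.034 0.044 0.048] slope 0.0 94.7 36.7 -4.6 rack [ 8.7 -0.1]
z [0.038 0.044 0.048] slope 0.021 114.2 35.5 -3.0 rack [  -2.  -131.5]
p1 ('shift now', array([78.3,  2.2, -3.4]), 'turn', array([ 0.  ,  0.03, -0.09]), 'shift after turn', array([78.3,  2.4, -3.4]), 'F', array([ 0.4, -0. , -0.8]), 'gap', 28.3, 't', 13.95)
```

View pics/s6.png

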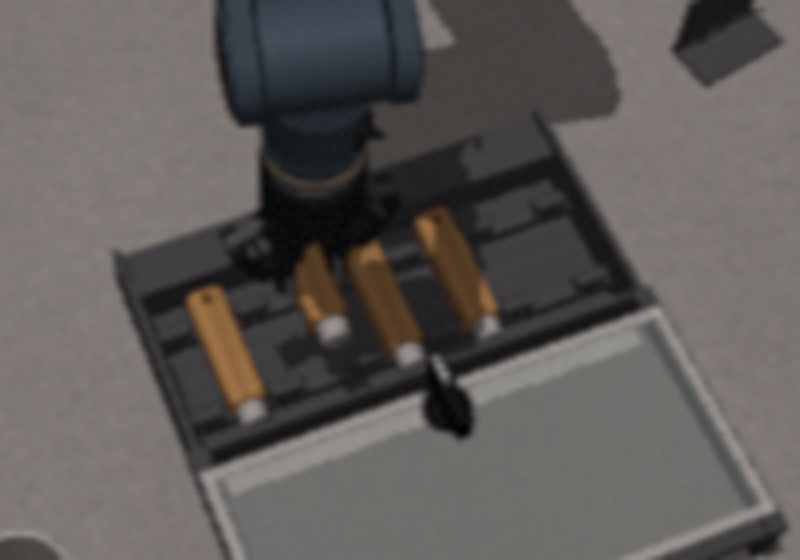

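The handle hangs level over pocket 1 at (320,290) in the crop, lined up with the others, and the cover is open. I'll check the sideways offset on top-face points only.

```bash
python3 - <<'E'
from h import *
c=dict(np.load('pics/scene6.npz')); W=cloud(c); hsv=cv2.cvtColor(c['pixels'],cv2.COLOR_RGB2HSV)
H,S,V=[hsv[...,i].astype(int) for i in range(3)]
r=np.radians(RY); E=np.array([[np.cos(r),np.sin(r)],[-np.sin(r),np.cos(r)]])
ok=(W[...,0]>.5)&(W[...,0]<.9)&(abs(W[...,1])<.2)
for b in blobs((H>5)&(H<22)&(S>110)&ok,40):
    z=.117+.004 if np.median(W[b][:,2])>.08 else .044
    ys,xs=np.nonzero(b); Q=(ray(c,np.c_[xs,ys],z)[:,:2]-RO)@E.T*1000
    for lo in range(-45,45,10):
        q=Q[(Q[:,0]>lo)&(Q[:,0]<lo+10)]
        if len(q)>8: print(lo,'y',q[:,1].min().round(1),q[:,1].max().round(1),end=' | ')
    print('xmax',Q[:,0].max().round(1))
E
```

```text
-45 y 44.8 78.0 | -35 y 46.3 79.3 | -25 y 46.2 79.2 | -15 y 46.2 79.0 | -5 y 47.6 77.4 | 5 y 46.0 77.2 | 15 y 46.0 77.0 | 25 y 46.0 76.9 | 35 y 44.4 78.3 | xmax 49.8
-25 y -64.9 -51.1 | -15 y -75.6 -48.1 | -5 y -76.6 -49.3 | 5 y -80.4 -51.9 | 15 y -84.2 -51.6 | 25 y -82.7 -52.7 | 35 y -82.2 -55.3 | xmax 41.1
-45 y -17.6 13.5 | -35 y -18.9 13.5 | -25 y -20.2 13.6 | -15 y -18.7 10.7 | -5 y -19.9 12.2 | 5 y -19.8 12.3 | 15 y -19.7 12.3 | 25 y -19.4 12.4 | 35 y -19.3 12.5 | xmax 50.3
-45 y -149.7 -119.6 | -35 y -149.2 -119.2 | -25 y -148.7 -118.4 | -15 y -149.5 -119.7 | -5 y -148.5 -118.9 | 5 y -149.7 -119.7 | 15 y -148.8 -119.3 | 25 y -149.5 -118.9 | 35 y -149.0 -118.5 | xmax 46.9
```

```bash

python3 -m creep '[[[0,0.7,-3,0,0,0],[15,0.7,-3,0,0,0],[15,0,0,0,0,0],[12,0,0,0,0,0],[10,0,0,0,0,0],[8,0,0,0,0,0],[5,0,0,0,0,0],[4,0,0,0,0,0],[3,0,0,0,0,0],[0,0,0,0,0,0]]]'
python3 -m creep '[[[2,0,0,0,0,0],[2,0,0,0,0,0],[0,0,0,0,0,0]]]'
python3 - <<'E'
from h import *; from station import ctrl
print('p1',need(ctrl.get_obs(),rack(0,-.066),.0026,-92.5))
E
```

```text
clock: 14.78
tool_pos: [0.5799, -0.0312, 0.0085]
eef_rot: [[-0.0, -0.043, -0.999], [-0.002, -0.999, 0.043], [-1.0, 0.002, 0.0]]
wrist_force: [-0.9, -0.3, -1.6]
finger_gap: 0.0289
clock: 15.03
tool_pos: [0.5801, -0.0312, 0.0049]
eef_rot: [[0.0, -0.043, -0.999], [-0.002, -0.999, 0.043], [-1.0, 0.002, -0.0]]
wrist_force: [-0.2, -0.5, -1.1]
finger_gap: 0.0287
p1 ('shift now', array([2.3, 0.9, 2.9]), 'turn', array([ 0.02, -0.02, -0.1 ]), 'shift after turn', array([2.3, 0.9, 2.9]), 'F', array([-0.2, -0.5, -1.1]), 'gap', 28.7, 't', 15.0333)
```

```bash

python3 -m creep '[[[1,0,0,0,0,0],[1,0,0,0,0,0],[0.5,0,0,0,0,0],[0,0,0,0,0,0]]]'
python3 -m creep '[[[0,0,0,0,0,0],[0,0,0,0,0,0],[0,0,0,0,0,0],[0,0,0,0,0,0]]]' 42
python3 -m creep '[[[-5,0,0,0,0,0],[-10,0,0,0,0,0],[-15,0,0,0,0,0],[-25,0,0,0,0,0],[-35,0,0,0,0,0],[-35,0,0,0,0,0],[-10,0,0,0,0,0],[0,0,0,0,0,0]]]'
python3 chk.py scene7; python3 - <<'E'
from h import *; from station import ctrl
print('B2',need(ctrl.get_obs(),[.406,-.296],.08,-99.3))
E
```

```text
clock: 15.37
tool_pos: [0.5801, -0.0312, 0.0025]
eef_rot: [[0.0, -0.043, -0.999], [-0.002, -0.999, 0.043], [-1.0, 0.002, -0.0]]
wrist_force: [-0.6, 1.1, -1.1]
finger_gap: 0.0287
clock: 15.7
tool_pos: [0.5802, -0.0313, 0.0025]
eef_rot: [[0.0, -0.043, -0.999], [-0.002, -0.999, 0.043], [-1.0, 0.002, -0.001]]
wrist_force: [-0.8, -0.0, -0.1]
finger_gap: 0.0418
clock: 16.37
tool_pos: [0.5828, -0.0315, 0.1419]
eef_rot: [[0.009, -0.043, -0.999], [-0.004, -0.999, 0.043], [-1.0, 0.003, -0.009]]
wrist_force: [0.5, 0.3, 0.1]
finger_gap: 0.0418
z [0.033 0.044 0.048] slope 0.018 114.3 39.3 -2.3 rack [-1.8 67.7]
z [0.021 0.028 0.033] slope -0.011 101.1 27.1 -9.5 rack [-157. -339.]
z [0.035 0.044 0.048] slope -0.003 102.9 37.6 -3.4 rack [4.9 1. ]
z [0.037 0.044 0.048] slope 0.025 115.1 35.9 -3.4 rack [ -2.4 -65.7]
z [0.037 0.044 0.048] slope 0.034 116.7 33.4 -3.8 rack [  -3.1 -132.6]
B2 ('shift now', array([ 59.5, 272. , 163.6]), 'turn', array([ 6.82, -0.26, -0.13]), 'shift after turn', array([ 59.5, 289.6, 129.9]), 'F', array([ 0.6, -1.1, -1.1]), 'gap', 41.9, 't', 16.4167)
```

The first spare is home: its top is at z 0.044, at (−2,−66) in the rack, with the same angle as the stocked ones. Now the second spare.

```bash

python3 -m creep '[[[0,20,12,0,0,0],[0,33,20,0,0,0],[0,34,20.4,0,0,0],[0,34,20.4,0,0,0],[0,34,20.4,0,0,0],[0,34,20.4,0,0,0],[0,34,20.4,0,0,0],[0,30,18,0,0,0],[0,19,11.6,3.5,0,0],[0,0,0,3.3,0,0],[0,0,0,0,0,0]]]' 55 >/dev/null
python3 -m creep '[[[25,0,0,0,0,0],[25,0,0,0,0,0],[10,0,0,0,0,0],[0,0,0,0,0,0],[0,0,0,0,0,0]]]'
python3 chk.py scene8; python3 - <<'E'
from h import *; from station import ctrl
print('B2',need(ctrl.get_obs(),[.406,-.296],-.014,-99.3))
E
```

```text
clock: 17.75
tool_pos: [0.4045, -0.2946, 0.077]
eef_rot: [[-0.002, -0.16, -0.987], [0.001, -0.987, 0.16], [-1.0, -0.0, 0.002]]
wrist_force: [0.4, 0.1, 1.2]
finger_gap: 0.0553
z [0.033 0.043 0.048] slope 0.014 115.8 36.3 -2.9 rack [-2.1 66.2]
z [0.022 0.028 0.032] slope -0.007 98.0 27.7 -9.4 rack [-157.  -339.4]
z [0.033 0.043 0.048] slope 0.013 116.9 37.2 -4.1 rack [-4.1  0. ]
z [0.035 0.044 0.048] slope 0.04 117.0 37.0 -2.0 rack [ -3.  -65.2]
z [0.037 0.044 0.048] slope 0.025 114.3 33.7 -3.0 rack [  -2.3 -132.3]
B2 ('shift now', array([91.9,  0.4, -1. ]), 'turn', array([ 0.09, -0.  , -0.08]), 'shift after turn', array([91.9,  0.5, -1. ]), 'F', array([-0.4,  1.1,  0.8]), 'gap', 54.7, 't', 17.8)
```

```bash

python3 -m creep '[[[20,0.4,-1,0,0,0],[25,0,0,0,0,0],[18,0,0,0,0,0],[12,0,0,0,0,0],[8,0,0,0,0,0],[5,0,0,0,0,0],[3,0,0,0,0,0],[0,0,0,0,0,0],[0,0,0,0,0,0]]]'
python3 -m creep '[[[0,0,0,0,0,0],[0,0,0,0,0,0],[0,0,0,0,0,0],[0,0,0,0,0,0],[0,0,0,0,0,0],[0,0,0,0,0,0]]]' 0
python3 -m creep '[[[-3,0,0,0,0,0],[-5,0,0,0,0,0],[-8,0,0,0,0,0],[-20,0,0,0,0,0],[-30,0,0,0,0,0],[-30,0,0,0,0,0],[-30,0,0,0,0,0],[0,0,0,0,0,0],[0,0,0,0,0,0]]]'
python3 - <<'E'
from h import *; from station import ctrl
print('p4',need(ctrl.get_obs(),rack(0.003,.132),.08,-92.5))
E
```

```text
clock: 18.55
tool_pos: [0.4061, -0.2968, -0.0125]
eef_rot: [[0.001, -0.161, -0.987], [-0.003, -0.987, 0.161], [-1.0, 0.003, -0.001]]
wrist_force: [0.0, -0.5, 0.1]
finger_gap: 0.0549
clock: 19.05
tool_pos: [0.4061, -0.2968, -0.0123]
eef_rot: [[0.001, -0.161, -0.987], [-0.003, -0.987, 0.161], [-1.0, 0.003, -0.002]]
wrist_force: [-0.4, 0.2, 5.2]
finger_gap: 0.0289
clock: 19.8
tool_pos: [0.4065, -0.2971, 0.1149]
eef_rot: [[0.003, -0.161, -0.987], [-0.005, -0.987, 0.161], [-1.0, 0.005, -0.004]]
wrist_force: [-1.3, 0.2, -2.0]
finger_gap: 0.0287
p4 ('shift now', array([  33. , -486.3, -105.1]), 'turn', array([-6.78, -0.22, -0.28]), 'shift after turn', array([  34.9, -470.3, -161.9]), 'F', array([-1.3,  0.2, -2. ]), 'gap', 28.7, 't', 19.8)
```

```bash

python3 -m creep '[[[0,-20,-4.3,0,0,0],[0,-37.4,-8.1,0,0,0],[0,-37.4,-8.1,0,0,0],[0,-37.4,-8.1,0,0,0],[0,-37.4,-8.1,0,0,0],[0,-37.4,-8.1,0,0,0],[0,-37.4,-8.1,0,0,0],[0,-37.4,-8.1,0,0,0],[0,-37.4,-8.1,0,0,0],[0,-37.4,-8.1,0,0,0],[0,-37.4,-8.1,0,0,0],[0,-37.4,-8.1,0,0,0]]]' >/dev/null
python3 -m creep '[[[0,-37.4,-8.1,0,0,0],[0,-17.5,-3.7,-3.5,0,0],[0,0,0,-3.3,0,0],[12,0,0,0,0,0],[12,0,0,0,0,0],[9,0,0,0,0,0],[0,0,0,0,0,0],[0,0,0,0,0,0]]]'
python3 - <<'E'
from h import *; from station import ctrl
o=ctrl.get_obs(); print('p4',need(o,rack(0.003,.132),.0037,-92.5))
c=ctrl.camera('scene'); W=cloud(c); hsv=cv2.cvtColor(c['pixels'],cv2.COLOR_RGB2HSV)
H,S,V=[hsv[...,i].astype(int) for i in range(3)]
r=np.radians(RY); E=np.array([[np.cos(r),np.sin(r)],[-np.sin(r),np.cos(r)]])
ok=(W[...,0]>.5)&(W[...,0]<.9)&(abs(W[...,1])<.25)
for b in blobs((H>5)&(H<22)&(S>110)&ok,40):
    zm=np.median(W[b][:,2]); z=zm if zm>.08 else .044
    ys,xs=np.nonzero(b); Q=(ray(c,np.c_[xs,ys],z)[:,:2]-RO)@E.T*1000
    print(zm.round(3),[ (lo,Q[(Q[:,0]>lo)&(Q[:,0]<lo+10),1].max().round(1)) for lo in (5,15,25)],'xmax',Q[:,0].max().round(1))
E
```

```text
clock: 21.47
tool_pos: [0.5866, 0.1656, 0.0773]
eef_rot: [[-0.004, -0.045, -0.999], [-0.002, -0.999, 0.045], [-1.0, 0.002, 0.004]]
wrist_force: [0.7, 0.6, -1.0]
finger_gap: 0.0288
p4 ('shift now', array([73.6, -0.4, -2.4]), 'turn', array([-0.1 ,  0.21, -0.13]), 'shift after turn', array([73.6, -0.2, -2.1]), 'F', array([ 0.7,  0.6, -1. ]), 'gap', 28.8, 't', 21.4667)
0.117 [(5, np.float64(144.5)), (15, np.float64(142.5)), (25, np.float64(143.4))] xmax 49.4
0.043 [(5, np.float64(77.2)), (15, np.float64(77.0)), (25, np.float64(76.9))] xmax 49.8
0.043 [(5, np.float64(10.8)), (15, np.float64(10.9)), (25, np.float64(12.4))] xmax 50.3
0.044 [(5, np.float64(-54.4)), (15, np.float64(-54.0)), (25, np.float64(-53.7))] xmax 47.6
0.044 [(5, np.float64(-119.7)), (15, np.float64(-119.3)), (25, np.float64(-118.9))] xmax 46.9
```

Lined up with the rest (edge offset +11.4 mm against +11 to +13). I'll lower it.

```bash

python3 -m creep '[[[15,0,0,0,0.2,0],[15,0,0,0,0,0],[12,0,0,0,0,0],[10,0,0,0,0,0],[8,0,0,0,0,0],[5,0,0,0,0,0],[4,0,0,0,0,0],[2,0,0,0,0,0],[0,0,0,0,0,0],[0,0,0,0,0,0]]]'
python3 -m creep '[[[1,0,0,0,0,0],[1,0,0,0,0,0],[0.5,0,0,0,0,0],[0,0,0,0,0,0]]]'
python3 -m creep '[[[0,0,0,0,0,0],[0,0,0,0,0,0],[0,0,0,0,0,0],[0,0,0,0,0,0]]]' 42
python3 -m creep '[[[-5,0,0,0,0,0],[-10,0,0,0,0,0],[-15,0,0,0,0,0],[-25,0,0,0,0,0],[-35,0,0,0,0,0],[-35,0,0,0,0,0],[-35,0,0,0,0,0],[0,0,0,0,0,0]]]'
python3 -m creep '[[[0,0,20,0,0,0],[0,0,35,0,0,0],[0,0,35,0,0,0],[0,0,35,0,0,0],[0,0,20,0,0,0],[0,0,0,0,0,0],[0,0,0,0,0,0],[0,0,0,0,0,0]]]'
python3 chk.py scene9; python3 - <<'E'
from h import *
a=dict(np.load('pics/scene9.npz')); cv2.imwrite('pics/s9.png',a['pixels'][:,:,::-1])
W=cloud(a); m=(W[...,2]>.052)&(W[...,2]<.068)&(W[...,0]>.6)&(W[...,0]<.9)&(abs(W[...,1]-.03)<.2)
print('cover/rails',axis(W[m]))
E
```

```text
clock: 22.35
tool_pos: [0.5885, 0.1666, 0.0084]
eef_rot: [[0.004, -0.043, -0.999], [-0.002, -0.999, 0.043], [-1.0, 0.002, -0.004]]
wrist_force: [0.9, 0.3, -1.0]
finger_gap: 0.0288
clock: 22.68
tool_pos: [0.5882, 0.1665, 0.0056]
eef_rot: [[0.004, -0.043, -0.999], [-0.002, -0.999, 0.043], [-1.0, 0.002, -0.004]]
wrist_force: [-0.1, -0.5, -2.0]
finger_gap: 0.0292
clock: 23.02
tool_pos: [0.5884, 0.1665, 0.0058]
eef_rot: [[0.004, -0.043, -0.999], [-0.002, -0.999, 0.043], [-1.0, 0.002, -0.004]]
wrist_force: [-0.0, 0.1, -0.1]
finger_gap: 0.042
clock: 23.68
tool_pos: [0.5929, 0.1676, 0.1744]
eef_rot: [[0.02, -0.043, -0.999], [-0.0, -0.999, 0.043], [-1.0, -0.001, -0.02]]
wrist_force: [1.1, 0.6, 0.1]
finger_gap: 0.0419
clock: 24.35
tool_pos: [0.4447, 0.1733, 0.1658]
eef_rot: [[0.007, -0.043, -0.999], [-0.002, -0.999, 0.043], [-1.0, 0.001, -0.007]]
wrist_force: [0.2, -0.6, -0.5]
finger_gap: 0.0421
z [0.03  0.043 0.047] slope 0.028 115.5 43.7 -3.2 rack [ -2.5 135.5]
z [0.031 0.043 0.048] slope 0.022 117.6 38.9 -2.5 rack [-2.6 67.6]
z [0.034 0.044 0.048] slope 0.021 116.3 40.5 -3.6 rack [-1.7  2.1]
z [0.036 0.043 0.048] slope 0.054 116.2 36.9 -4.0 rack [ -2.9 -65.8]
z [0.038 0.044 0.048] slope 0.039 116.3 34.9 -6.2 rack [  -2.6 -134.2]
cover/rails (731.9, 25.8, 389.4, 278.1, 87.8)
```

View pics/s9.png

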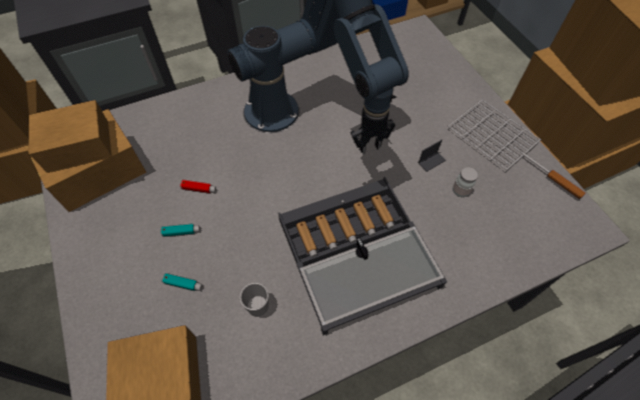

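All five pockets (306,238 to 383,209) are full, and every top is at z≈0.044. The cover is fully back with its knob at (362,250). Pot, sign and jar are where they were, and the gripper is clear.

```bash
python3 -c "
from station import ctrl
print(ctrl.get_obs()['clock']); print(ctrl.hand_in())"
```

```text
24.4
the job is handed in; nothing more can be done
None
```

I turned the latch knob a quarter turn clockwise, slid the cover fully open and laid one wooden spare in each empty pocket (1 and 4). I then handed the job in at 24.4 s; hand-in gives no verdict.

**Last checks:**
- **Handles:** all five handle tops are at about z 0.044 m, like the stocked ones. They lie within about 4 mm of the pocket centres, and their angles are mostly within 1.5° of the rack. Pocket 0's stocked handle read 3.7° off, still under the 6.9° limit. It was never touched and earlier readings were within 1°, so I take that as camera noise.
- **Cover:** it moved about 204 mm, measured by how far the gripper carried the knob. The last image shows it still open.
- **Bystanders:** the pot, sign and jar look unmoved by eye; I did not measure them again.
- **Gripper:** it is clear of everything.

**What disagreed:**
- **Fingertips:** they sat about 22–24 mm short of the reported tool position, so my first grip closed just above the knob with no force. I measured the offset in the depth images and allowed for it from then on.
- **Cameras:** the two differed by about 4 mm, so I averaged them and lined the spares up against the stocked handles.

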